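Put the gauge set back in its tray

TASK

Put the gauge set away in the tray: the taper ring gauge and the two setting rings each go flat into the foam recess cut for their size, and once the taper ring is in place, stand the taper plug gauge in it, handle up. Let the plug settle into the taper under its own weight - do not press it, or the two will jam - and set every gauge down, do not drop it. The flanged bush and the thin-walled sleeve are workpieces: leave them lying where they are.

Things in the scene. Friction and masses are not known exactly. Their poses are not given: they have to be found in the camera images.
- taper_ring: Taper ring gauge: thick-walled plain steel ring, 50 mm outside diameter, 44 mm high, upright on the bench, about 0.5 kg. Its bore is a 7:24 cone: 32 mm wide at the top face, 19 mm at the bottom. Origin at the centre of its underside, z up along its axis.
- taper_plug: Taper plug gauge, steel, 116 mm long, 0.33 kg, upright in the stand, handle up: a 7:24 cone 46 mm long (20 mm diameter at the lower end, 33.5 mm at its top), above it a straight handle, 22 mm diameter, 70 mm long: grip it 80 to 95 mm above the origin. Origin at the centre of the lower end, z up. Resting loosely in the taper ring, its origin is about 4 mm above the ring's origin.
- large_ring: Large setting ring: plain flat steel ring, 62 mm outside diameter, 38 mm straight bore, 22 mm high, lying flat, about 0.33 kg. Origin at the centre of its underside, z up.
- small_ring: Small setting ring: plain flat steel ring, 38 mm outside diameter, 18 mm straight bore, 20 mm high, lying flat, about 0.14 kg. Origin at the centre of its underside, z up.
- flanged_bush: Flanged bush, a steel workpiece to be left alone: 58 mm flange 6 mm thick at the bottom with four small bolt holes, 38 mm body on top, 22 mm bore, 22 mm high in all. Origin at the centre of its underside, z up.
- plain_sleeve: Thin-walled steel sleeve, a workpiece to be left alone: 50 mm outside diameter, 41 mm straight bore, 44 mm high, standing upright. Origin at the centre of its underside, z up.
- stand: Fixed black plastic block, 64 x 64 x 30 mm high, with a 27 mm hole 15 mm deep in its top in which the taper plug stands upright with about 1 mm of play; lift the plug straight up out of it. Origin at the centre of its underside, on the bench.
- recess_small: Dark foam insert, 109 x 109 x 8 mm, with the smallest round recess, 56 mm diameter, 4 mm deep, light grey floor: the place of the small setting ring. The three inserts lie in a row, in any order, along their x axis in a fixed wooden tray. Origin at the centre of the insert's underside, 4 mm above the bench; the recess's floor is 4 mm above the origin, the foam's top 8 mm.
- recess_taper: Dark foam insert, 109 x 109 x 8 mm, in the same tray, with the middle-sized recess, 68 mm diameter, 4 mm deep: the place of the taper ring gauge. Inserts are 110 mm apart from centre to centre; the tray measures 342 x 122 mm outside, its rim 13 mm above the bench. Origin at the centre of the insert's underside; recess floor 4 mm above it.
- recess_large: Dark foam insert, 109 x 109 x 8 mm, in the same tray, with the largest recess, 80 mm diameter, 4 mm deep: the place of the large setting ring. Origin at the centre of its underside; recess floor 4 mm above it.
Mind the look-alikes: they are no part of the job. Leave any green look-alike of the recess_taper alone. Leave any blue look-alike of the small_ring alone.

How it is judged:
By the outcome, as a careful person would: the job done as asked, in the order asked, and still so for the second after the job is handed in, with the robot touching nothing.
It also fails if it takes over 112 s, if anything falls off the work surface, if the arm or the gripper's body presses on something with over 40 N, if the wrist force passes 120 N, or if a joint passes its speed limit or range.

ROBOT

A 6-joint arm with a two-finger parallel gripper is mounted at the origin on the work surface. World frame = base frame: x ahead of the robot, y to its left, z up, the work surface at z = 0. Lengths are in m, angles in rad, forces in N, time in s.
With the tool pointing down it reaches from about 0.375 to 0.975 m from the base axis. Payload 3.8 kg.
Tool frame: the origin (TCP) lies midway between the tips of the shut fingers; the grasp point (between the pads) lies 19 mm behind it; z points along the fingers, y is the direction in which the jaws open and shut (so a half turn about z gives the same grasp; the last joint's range is limited). The gripper opens to 85 mm and grips with 20 to 120 N. Pads are 22 mm wide; open, the fingers measure 114 mm over their backs; the gripper's body (76 mm by 85 mm) begins 54 mm behind the grasp point. The pads swing forward as they close: fully open they stand 13 mm farther back than shut.
Start: joints at [1.141, 0.264, 1.604, -0, 1.274, -0.037], TCP at [0.258, 0.624, 0.231] pointing down, gripper open.
Joint ranges: [-2.63, 2.63], [-0.94, 2.18], [0.31, 2.57], [-1.31, 4.45], [0, 2.66], [-2.55, 2.55]. Speed limits (rad/s): [2.57, 2.57, 3.14, 3.14, 3.14, 3.14].

INTERFACE

Orientations are given as a rotation vector (axis times angle).
In Python, from workcell import bot gives the robot as it stands. The module is installed in compiled form; this text tells all that it offers.
- The arm moves only by the tool play_rows, never from a script. Its argument "series" is a list of rows, each an object with "translation": the shift along the tool's x, y, z in m, a list of three; "spin": the turn about the tool's z in units of 5 degrees (1.0 is 5 degrees). In form: [{"translation": [dx, dy, dz], "spin": spin}, ...]. A call has 1 to 5 rows; each row shifts and turns the commanded pose from where the row before left it, along the tool's axes as they then stand; what a row does not reach is not made up. A row lasts 1/10 s, in which the tool goes at most 50 mm and 8.59 degrees, less where a joint would pass 70% of its speed; a pose out of reach is approached as far as the arm can. A call is refused whole if a number of a shift passes 0.05 or a number of a turn 1, either way. A call with a gripper value outside its range is refused whole. "jaw" is the gripper's target within -1 to 1 (fully open at 1, half-way at 0, shut at -1), set as the call begins (left out, the last holds). The fingers move at their own pace and stop on an object; "force" is the grip in N (left out, the last holds). Time passes only in rows, so rows that do not move let the fingers close. It gives the time, the measured TCP pose, the force and the opening at its end, in the units of the state.
- bot.read_state(): the state, without advancing time (a new reading comes with each control period).
- bot.read_camera(name): name is "scene" or "side" or "wrist"; returns the picture (400x640x3 uint8, blue, green, red); there is no depth.
- bot.get_calibration(name): a dict with "fov_y" (degrees; the focal length in pixels is half the picture's height over the tangent of half this angle, whatever the lens; pixels are square), "cx", "cy" (the principal point, pixels), "R" (3x3) and "t" (3): a world point X has camera coordinates R X + t. Camera axes: x right, y down, z forward; pixel columns grow to the right and rows downward; lengths in m; the calibration is good to about 2 mm. A picture is of the moment at which its call begins: read the wrist's pose just before it. get_calibration takes no time and is no camera call; for the wrist camera it gives the pose at the moment of the call.
- bot.finish_job(): hands the job in, once; it reports no verdict.
The state is a dict: "time": time; "q": joint angles; "joint_vel": joint speeds; "joint_torque": joint torques, N m; "tool_pos": TCP position; "tcp_rot": TCP orientation; "wrist_force": force on the tool from outside, world axes, zero at the start; "torque": the same for the moment, N m; "width": opening from 0.0 (shut) to 1.0 (fully open).
Only numpy, scipy, OpenCV 4.12 (cv2) and the standard library are available. Lean on these libraries where they do the work, as an engineer would, in place of code of your own. Each camera call takes 0.05 s, during which the arm holds its last target. There are 200 camera calls.

## Working session

There is one attempt and no reset: what is moved stays moved. The work goes in short steps, Python scripts to look and compute and a tool call to move; the robot and the scene stay as the last step left them, time stands still between calls to the robot, and variables do not carry over. Pictures are saved under pics/ and viewed, about 12 in all and at most 16, crops included, and the job is handed in when it is done.

Besides the shell and the picture viewer there is one more tool, called as name([rows], argument=value, ...), one row to a line, values as JSON. play_rows: Moves the arm, as the interface text tells. Its arguments: {"type":"object","properties":{"series":{"type":"array","items":{"type":"object","properties":{"translation":{"type":"array","items":{"type":"number"}},"spin":{"type":"number"}}}},"jaw":{"type":"number"},"force":{"type":"number"}},"required":["series"]}

```bash
mkdir -p pics; python3 - <<'E'
from workcell import bot
import cv2
s=bot.read_state(); print(s['time'],s['tool_pos'],s['tcp_rot'],s['width'])
for n in("scene","side","wrist"):
    c=bot.get_calibration(n); print(n,c['fov_y'],c['cx'],c['cy'],c['R'],c['t'],[k for k in c])
    cv2.imwrite(f"pics/{n}0.png",bot.read_camera(n))
E
```

```text
0.0 [0.25810808 0.62292572 0.22997019] [-0.61305852 -3.08067894  0.00333947] 0.9971083789043242
scene 45.70969685494312 311.2603707073938 205.77386629052023 [[-0.64261698  0.76614123  0.00842799]
 [ 0.50375051  0.4307683  -0.74878175]
 [-0.57730308 -0.47693426 -0.66276305]] [ 0.22356956 -0.21241723  1.4277631 ] ['fov_y', 'cx', 'cy', 'R', 't']
side 48.459790748928384 317.4797713087675 200.08085623907854 [[ 0.73004167 -0.6832448  -0.01468674]
 [-0.43375283 -0.4466403  -0.78254132]
 [ 0.5281076   0.57765819 -0.6224254 ]] [-0.2603343   0.27968692  0.89129592] ['fov_y', 'cx', 'cy', 'R', 't']
wrist 61.64930180837473 317.3240024786662 190.01263601620877 [[ 3.82543805e-01  9.23937116e-01 -6.65808647e-04]
 [ 8.78567959e-01 -3.63536082e-01  3.09773882e-01]
 [ 2.85969541e-01 -1.19087037e-01 -9.50810023e-01]] [-0.67399046 -0.04006437  0.38008446] ['fov_y', 'cx', 'cy', 'R', 't']
```

View pics/scene0.png

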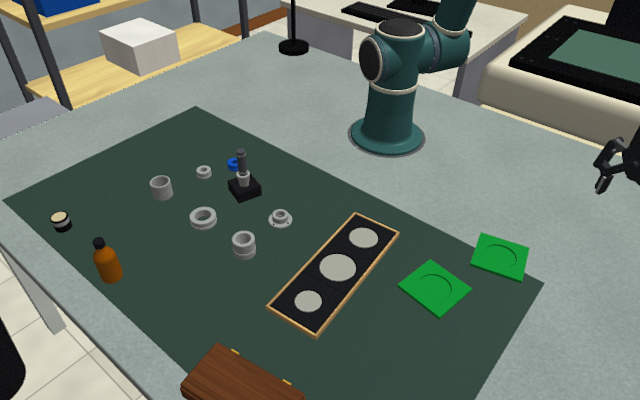

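View pics/side0.png

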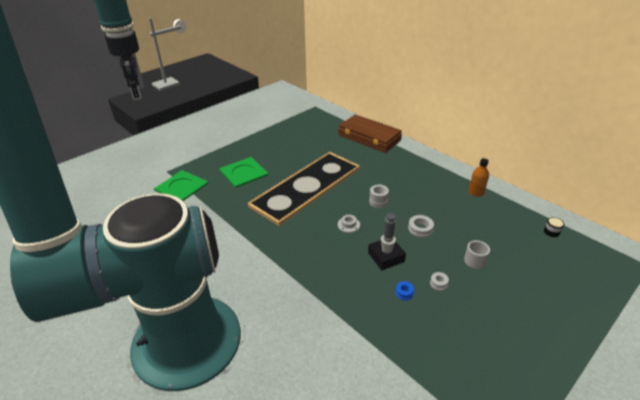

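The scene picture shows the tray with pale recess floors at (363,238), (337,268) and (308,301). Two tall rings stand at (243,244) and (161,187), with the flat ring at (203,217), the small ring at (204,172) and the blue look-alike at (234,164). The bush is at (281,218), the plug in its stand at (243,175), and the green look-alikes are at right. I'll enlarge both views to tell the ring from the sleeve.

```bash
cat > h.py <<'E'
import numpy as np, cv2
from workcell import bot
def ray(c,u,v):
    f=200/np.tan(np.radians(c['fov_y']/2)); R=np.array(c['R']); 
    d=R.T@np.array([(u-c['cx'])/f,(v-c['cy'])/f,1]); return -R.T@np.array(c['t']),d
def at(c,u,v,z):
    o,d=ray(c,u,v); return (o+d*(z-o[2])/d[2])[:2]
def proj(c,X):
    f=200/np.tan(np.radians(c['fov_y']/2)); p=np.array(c['R'])@np.array(X)+c['t']; return f*p[0]/p[2]+c['cx'],f*p[1]/p[2]+c['cy']
E
python3 - <<'E'
import cv2
a=cv2.imread('pics/scene0.png')[140:340,140:410];b=cv2.imread('pics/side0.png')[145:305,240:500]
cv2.imwrite('pics/sc1.png',cv2.resize(a,None,fx=2.9,fy=2.9,interpolation=cv2.INTER_CUBIC))
cv2.imwrite('pics/si1.png',cv2.resize(b,None,fx=3,fy=3,interpolation=cv2.INTER_CUBIC))
E
```

```text
(no output)
```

View pics/sc1.png

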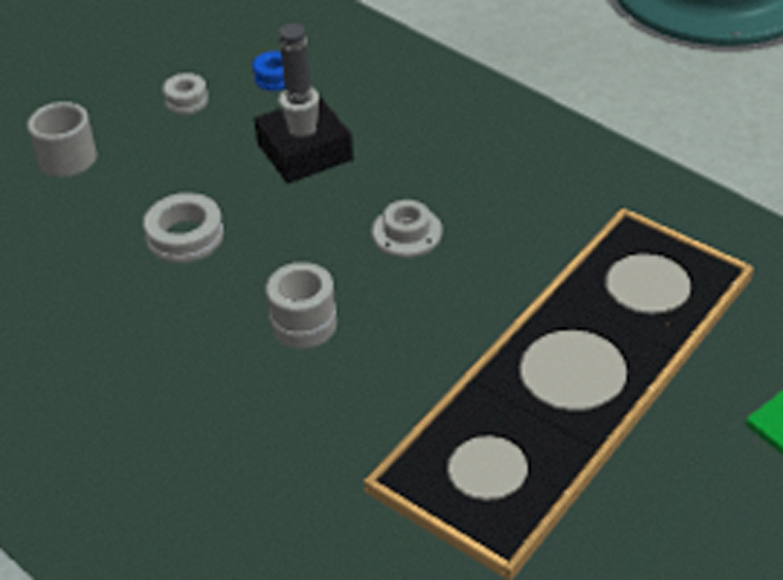

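View pics/si1.png

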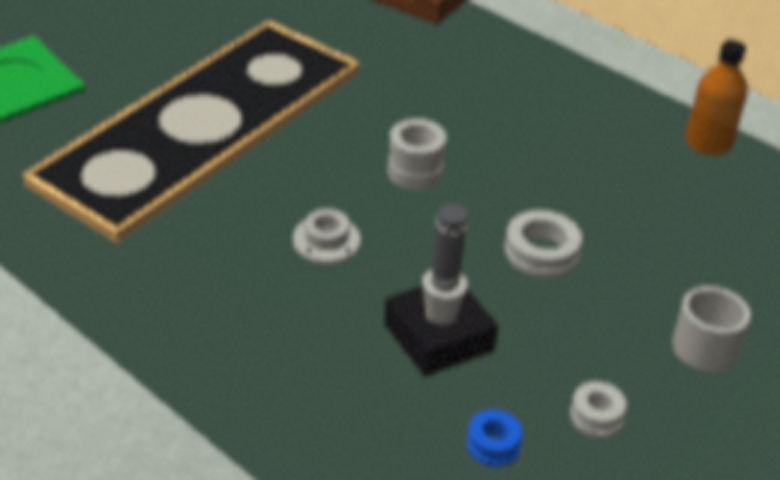

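In the scene crop, the thick-walled taper ring is at (302,305) and the thin-walled sleeve at (62,138). The plain flat large ring is at (183,225), and the bush, with its flange and bolt holes, is at (407,228). The small grey ring is at (186,92), beside the blue one. Next I'll triangulate from both cameras and check the recess sizes.

```bash
python3 - <<'E'
from h import *
S=bot.get_calibration('scene');D=bot.get_calibration('side')
P=dict(taper=((300,285),(418,136),.044),large=((183,218),(543,235),.022),small=((186,86),(599,396),.020),plugtop=((293,33),(453,214),.131),sleeve=((61,121),(714,308),.044),bush=((407,213),(326,223),.022),A=((648,283),(118,173),.008),M=((573,370),(200,119),.008),F=((488,467),(274,69),.008),c1=((625,211),(118,238),.013),c2=((750,267),(26,176),.013),c3=((510,573),(268,22),.013),c4=((368,485),(357,64),.013))
for k,(a,b,z) in P.items():
    a=np.array(a)/2.9+140; b=np.array(b)/3+[240,145]
    print(k,at(S,*a,z).round(4),at(D,*b,z).round(4))
# recess widths, axis along ellipse horizontal
for k,x0,x1,y in(('A',606,691,283),('M',520,628,370),('F',448,528,467)):
    print(k,np.linalg.norm(at(S,x0/2.9+140,y/2.9+140,.008)-at(S,x1/2.9+140,y/2.9+140,.008)))
W=bot.get_calibration('wrist');s=bot.read_state()
C=-np.array(W['R']).T@W['t'];from scipy.spatial.transform import Rotation as Q
T=Q.from_rotvec(s['tcp_rot']).as_matrix();print('cam in tool',T.T@(C-s['tool_pos']),'\n',np.array(W['R'])@T,'\nT',T)
E
```

```text
taper [0.6075 0.0239] [0.6046 0.0206]
large [ 0.6022 -0.1212] [ 0.5982 -0.1247]
small [ 0.4823 -0.2586] [ 0.484  -0.2603]
plugtop [ 0.4639 -0.1228] [ 0.4595 -0.1296]
sleeve [ 0.6031 -0.2747] [ 0.601  -0.2791]
bush [0.479  0.0136] [0.4783 0.0128]
A [0.4044 0.204 ] [0.4043 0.2037]
M [0.515  0.2141] [0.5134 0.213 ]
F [0.6236 0.2233] [0.6237 0.2239]
c1 [0.3521 0.1431] [0.3443 0.1298]
c2 [0.3411 0.2582] [0.3379 0.2535]
c3 [0.6814 0.2908] [0.6754 0.2855]
c4 [0.6909 0.1732] [0.6845 0.1667]
A 0.0675272357650349
M 0.0803467225447663
F 0.05557562999886552
cam in tool [ 0.07979017 -0.00038402 -0.14330409] 
 [[ 2.36084470e-04  9.99998878e-01 -1.47945108e-03]
 [-9.50778273e-01 -2.33976657e-04 -3.09871941e-01]
 [-3.09871940e-01  1.47978590e-03  9.50777151e-01]] 
T [[-9.23846849e-01  3.82761487e-01 -8.02103090e-04]
 [ 3.82762316e-01  9.23845302e-01 -1.69350961e-03]
 [ 9.28089141e-05 -1.87155836e-03 -9.99998244e-01]]
```

The recesses measure 67.5 mm at A (taper), 80 mm at M (large) and 55.6 mm at F (small), spaced 110 mm apart as given. I'll turn the tool so that tool x = world +y and tool y = world +x, then go above the taper ring.

play_rows([
  {"translation":[0,0,0],"spin":1},
  {"translation":[0,0,0],"spin":1},
  {"translation":[0,0,0],"spin":1},
  {"translation":[0,0,0],"spin":1},
  {"translation":[0,0,0],"spin":1},
], jaw=1, force=40)

```text
time: 0.65
tool_pos: [0.2582, 0.6233, 0.2307]
tcp_rot: [-1.271, -2.873, 0.002]
wrist_force: [-0.4, 0.4, -0.3]
width: 1.002
```

play_rows([
  {"translation":[0,0,0],"spin":1},
  {"translation":[0,0,0],"spin":1},
  {"translation":[0,0,0],"spin":1},
  {"translation":[0,0,0],"spin":1},
  {"translation":[0,0,0],"spin":1},
])

```text
time: 1.15
tool_pos: [0.2583, 0.6233, 0.2307]
tcp_rot: [1.862, 2.53, -0.002]
wrist_force: [-0.7, -1.4, 0.2]
width: 1.0
```

play_rows([
  {"translation":[0,0,0],"spin":1},
  {"translation":[0,0,0],"spin":1},
  {"translation":[0,0,0],"spin":1},
  {"translation":[0,0,0],"spin":0.5},
  {"translation":[0,0,0],"spin":0},
])

```text
time: 1.65
tool_pos: [0.2583, 0.6233, 0.2307]
tcp_rot: [2.221, 2.221, -0.001]
wrist_force: [-0.4, -0.1, 0.5]
width: 1.002
```

play_rows([
  {"translation":[-0.04,0.023,0],"spin":0},
  {"translation":[-0.04,0.023,0],"spin":0},
  {"translation":[-0.04,0.023,0],"spin":0},
  {"translation":[-0.04,0.023,0],"spin":0},
  {"translation":[-0.04,0.023,0],"spin":0},
])

```text
time: 2.15
tool_pos: [0.3739, 0.4219, 0.2311]
tcp_rot: [2.219, 2.223, 0.0]
wrist_force: [0.5, 0.7, 0.3]
width: 1.001
```

play_rows([
  {"translation":[-0.04,0.023,0],"spin":0},
  {"translation":[-0.04,0.023,0],"spin":0},
  {"translation":[-0.04,0.023,0],"spin":0},
  {"translation":[-0.04,0.023,0],"spin":0},
  {"translation":[-0.04,0.023,0],"spin":0},
])

```text
time: 2.65
tool_pos: [0.4889, 0.2218, 0.2314]
tcp_rot: [2.22, 2.223, 0.001]
wrist_force: [1.3, 0.4, 0.5]
width: 0.994
```

```bash
cat > snap.py <<'E'
import sys,json
from h import *
n=sys.argv[1]; c=bot.get_calibration('wrist'); im=bot.read_camera('wrist'); cv2.imwrite(f'pics/{n}.png',im)
json.dump({k:np.array(v).tolist() for k,v in c.items()},open(f'pics/{n}.json','w'))
E
python3 snap.py w1
```

```text
(no output)
```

View pics/w1.png

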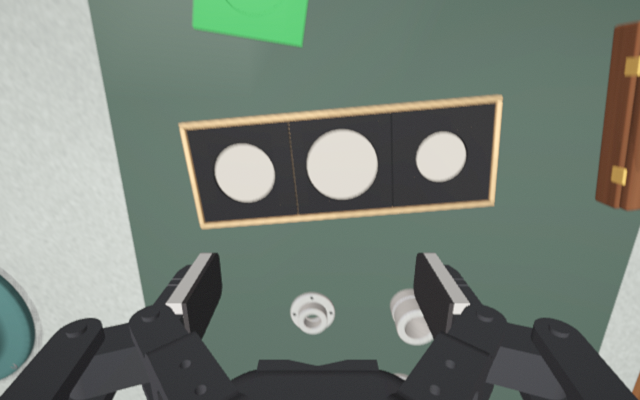

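play_rows([
  {"translation":[-0.04,0.023,0.01],"spin":0},
  {"translation":[-0.04,0.023,0.01],"spin":0},
  {"translation":[-0.04,0.023,0.01],"spin":0},
  {"translation":[-0.04,0.023,0.01],"spin":0},
  {"translation":[-0.04,0.023,0.01],"spin":0},
])

```text
time: 3.2
tool_pos: [0.6039, 0.0221, 0.1809]
tcp_rot: [-2.22, -2.223, -0.0]
wrist_force: [0.2, 0.1, 0.6]
width: 0.998
```

```bash
python3 snap.py w2
```

```text
(no output)
```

View pics/w2.png

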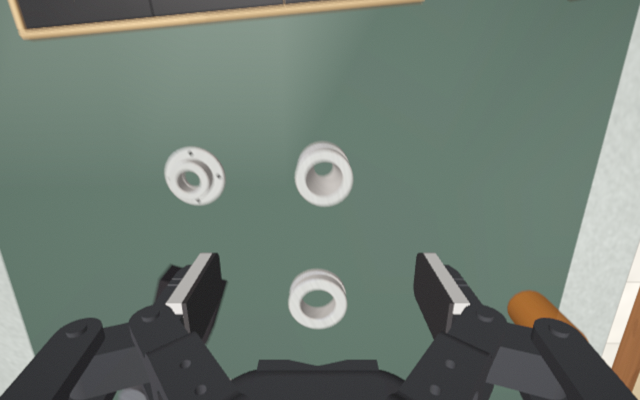

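w1 shows the tray recesses at (245,173), (342,164) and (441,157). w2 shows the taper ring's top face centred near (324,178), a hair right of the jaws' middle, and the large ring at (318,305).

```bash
python3 - <<'E'
from h import *
import json
a=json.load(open('pics/w1.json'));b=json.load(open('pics/w2.json'))
for n,u,v,z in(('A',244.5,173,.008),('M',342,164,.008),('F',441,157,.008)):print(n,at(a,u,v,z))
for n,u,v,z in(('taper',324,177.5,.044),('large',318,305,.022),('bush',193,180,.022)):print(n,at(b,u,v,z))
print(proj(b,[.604,.022,.181]),proj(b,[.604,.022,.044]))
# floor blobs
im=cv2.imread('pics/w1.png');g=(im.min(2)>175).astype('uint8');n,l,st,ce=cv2.connectedComponentsWithStats(g)
for i in range(1,n):
    if st[i,4]>800: print(st[i],ce[i],at(a,*ce[i],.008))
E
```

```text
A [0.40633589 0.20222953]
M [0.51638115 0.21282393]
F [0.62654598 0.22097975]
taper [0.60943513 0.02185563]
large [ 0.60455925 -0.12562467]
bush [0.48698657 0.01303806]
(np.float64(318.21409859752663), np.float64(255.25227315832268)) (np.float64(317.7402444314911), np.float64(177.33297511558996))
[    0     0   145   355 36841] [ 60.65929264 171.10569746] [0.19900153 0.20415479]
[ 307  131   70   67 3708] [341.67799353 164.01779935] [0.51602039 0.21280295]
[ 417  133   49   48 1811] [440.69353948 156.33462176] [0.62611732 0.22173427]
[ 216  145   58   56 2582] [244.36599535 172.53756778] [0.40621981 0.20277017]
[ 599  229   41  162 3426] [625.39287799 324.80472855] [ 0.89677942 -0.00489902]
[ 291  294   43   40 1000] [311.651 312.328] [0.4816085  0.01436151]
```

play_rows([
  {"translation":[0,0.003,0.04],"spin":0},
  {"translation":[0,0,0.04],"spin":0},
  {"translation":[0,0,0.04],"spin":0},
  {"translation":[0,0,0.03],"spin":0},
  {"translation":[0,0,0.017],"spin":0},
])

```text
time: 3.75
tool_pos: [0.6035, 0.0239, 0.0106]
tcp_rot: [-2.218, -2.22, 0.006]
wrist_force: [-1.0, 0.4, -0.1]
width: 0.999
```

play_rows([
  {"translation":[0,0,0],"spin":0},
  {"translation":[0,0,0],"spin":0},
  {"translation":[0,0,0],"spin":0},
  {"translation":[0,0,0],"spin":0},
  {"translation":[0,0,0],"spin":0},
], jaw=-1, force=40)

```text
time: 4.25
tool_pos: [0.6079, 0.0237, 0.016]
tcp_rot: [2.22, 2.22, 0.004]
wrist_force: [1.1, 1.7, 2.6]
width: 0.575
```

play_rows([
  {"translation":[0,0,0],"spin":0},
  {"translation":[0,0,0],"spin":0},
  {"translation":[0,0,0],"spin":0},
  {"translation":[0,0,0],"spin":0},
  {"translation":[0,0,0],"spin":0},
])

```text
time: 4.75
tool_pos: [0.6079, 0.0237, 0.016]
tcp_rot: [2.22, 2.22, 0.004]
wrist_force: [1.4, 1.8, 5.5]
width: 0.569
```

play_rows([
  {"translation":[0,0,-0.01],"spin":0},
  {"translation":[0,0,-0.02],"spin":0},
  {"translation":[0,0,-0.02],"spin":0},
  {"translation":[0,0,-0.02],"spin":0},
  {"translation":[0,0,0],"spin":0},
])

```text
time: 5.25
tool_pos: [0.6077, 0.0234, 0.0868]
tcp_rot: [2.22, 2.219, 0.004]
wrist_force: [1.1, 0.2, -3.9]
width: 0.567
```

play_rows([
  {"translation":[0.018,-0.02,0],"spin":0},
  {"translation":[0.018,-0.02,0],"spin":0},
  {"translation":[0.018,-0.02,0],"spin":0},
  {"translation":[0.018,-0.02,0],"spin":0},
  {"translation":[0.018,-0.02,0],"spin":0},
])

```text
time: 5.75
tool_pos: [0.5036, 0.1137, 0.0823]
tcp_rot: [-2.22, -2.219, 0.005]
wrist_force: [0.5, -0.3, -4.7]
width: 0.568
```

play_rows([
  {"translation":[0.018,-0.02,0],"spin":0},
  {"translation":[0.018,-0.02,0],"spin":0},
  {"translation":[0.018,-0.02,0],"spin":0},
  {"translation":[0.018,-0.02,0],"spin":0},
  {"translation":[0.018,-0.02,0],"spin":0},
])

```text
time: 6.25
tool_pos: [0.4038, 0.2034, 0.0826]
tcp_rot: [-2.221, -2.22, 0.005]
wrist_force: [0.2, 0.7, -4.6]
width: 0.57
```

play_rows([
  {"translation":[0.001,-0.003,0],"spin":0},
  {"translation":[0,0,0],"spin":0},
  {"translation":[0,0,0],"spin":0},
])

```text
time: 6.55
tool_pos: [0.4033, 0.204, 0.0837]
tcp_rot: [2.221, 2.221, -0.001]
wrist_force: [1.2, -0.7, -4.1]
width: 0.567
```

```bash
python3 - <<'E'
from h import *
for n in('scene','wrist'):
    cv2.imwrite(f'pics/{n}2.png',bot.read_camera(n))
a=cv2.imread('pics/scene2.png')[140:340,230:430]
cv2.imwrite('pics/c2.png',np.hstack([cv2.resize(a,(400,400)),cv2.resize(cv2.imread('pics/wrist2.png')[:,120:520],(400,400))]))
print(bot.read_state()['tool_pos'],proj(bot.get_calibration('scene'),[.405,.203,.008]))
E
```

```text
[0.40389437 0.20403268 0.08410022] (np.float64(362.9356673250301), np.float64(237.52445333440278))
```

View pics/c2.png

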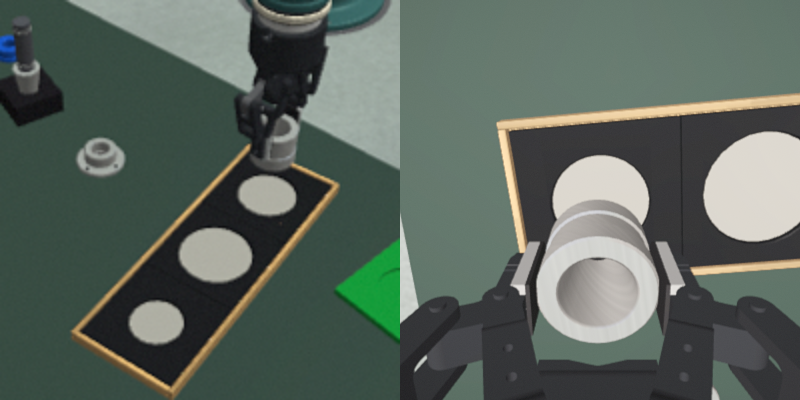

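The ring is held level, above and lined up with the taper recess. I'll lower it gently.

play_rows([
  {"translation":[0,0.001,0.02],"spin":0},
  {"translation":[0,0,0.02],"spin":0},
  {"translation":[0,0,0.012],"spin":0},
  {"translation":[0,0,0.005],"spin":0},
  {"translation":[0,0,0],"spin":0},
])

```text
time: 7.15
tool_pos: [0.404, 0.2041, 0.0266]
tcp_rot: [-2.222, -2.22, 0.003]
wrist_force: [-0.4, -0.8, -3.9]
width: 0.569
```

play_rows([
  {"translation":[0,0,0.001],"spin":0},
  {"translation":[0,0,0],"spin":0},
  {"translation":[0,0,0],"spin":0},
])

```text
time: 7.45
tool_pos: [0.405, 0.2049, 0.0271]
tcp_rot: [2.221, 2.221, 0.002]
wrist_force: [-0.1, -0.8, -5.1]
width: 0.568
```

play_rows([
  {"translation":[0,0,0.001],"spin":0},
  {"translation":[0,0,0],"spin":0},
  {"translation":[0,0,0],"spin":0},
])

```text
time: 7.75
tool_pos: [0.4043, 0.2046, 0.0254]
tcp_rot: [2.221, 2.221, 0.0]
wrist_force: [0.5, -0.0, -4.7]
width: 0.568
```

play_rows([
  {"translation":[0,0,0.001],"spin":0},
  {"translation":[0,0,0],"spin":0},
  {"translation":[0,0,0],"spin":0},
])

```text
time: 8.05
tool_pos: [0.4043, 0.2046, 0.0242]
tcp_rot: [-2.221, -2.221, 0.0]
wrist_force: [-0.3, -0.4, -4.6]
width: 0.571
```

play_rows([
  {"translation":[0,0,0.0005],"spin":0},
  {"translation":[0,0,0],"spin":0},
  {"translation":[0,0,0],"spin":0},
])

```text
time: 8.35
tool_pos: [0.4043, 0.2046, 0.0241]
tcp_rot: [-2.221, -2.221, 0.0]
wrist_force: [-3.2, -0.5, 2.0]
width: 0.568
```

play_rows([
  {"translation":[0,0,0],"spin":0},
  {"translation":[0,0,0],"spin":0},
  {"translation":[0,0,0],"spin":0},
  {"translation":[0,0,0],"spin":0},
  {"translation":[0,0,0],"spin":0},
], jaw=1)

```text
time: 8.85
tool_pos: [0.4045, 0.2046, 0.0239]
tcp_rot: [2.221, 2.221, 0.001]
wrist_force: [-0.7, 0.0, 0.1]
width: 0.996
```

play_rows([
  {"translation":[0,0,-0.02],"spin":0},
  {"translation":[0,0,-0.03],"spin":0},
  {"translation":[0,0,-0.03],"spin":0},
  {"translation":[0,0,-0.03],"spin":0},
  {"translation":[-0.041,0.025,0],"spin":0},
])

```text
time: 9.35
tool_pos: [0.4314, 0.1678, 0.1386]
tcp_rot: [2.213, 2.227, 0.014]
wrist_force: [1.3, 0.0, -0.6]
width: 1.002
```

play_rows([
  {"translation":[-0.041,0.025,0],"spin":0},
  {"translation":[-0.041,0.025,0],"spin":0},
  {"translation":[-0.041,0.025,0],"spin":0},
  {"translation":[-0.041,0.025,0],"spin":0},
  {"translation":[-0.041,0.025,0],"spin":0},
])

```text
time: 9.85
tool_pos: [0.5551, -0.0433, 0.1338]
tcp_rot: [2.222, 2.221, 0.001]
wrist_force: [0.5, 1.2, -0.0]
width: 0.999
```

play_rows([
  {"translation":[-0.041,0.025,0],"spin":0},
  {"translation":[-0.041,0.022,0],"spin":0},
  {"translation":[0,0,0],"spin":0},
  {"translation":[0,0,0],"spin":0},
])

```text
time: 10.25
tool_pos: [0.6012, -0.1243, 0.1332]
tcp_rot: [-2.223, -2.218, 0.0]
wrist_force: [-0.1, 0.1, 0.7]
width: 1.003
```

```bash
python3 snap.py w3; python3 - <<'E'
from h import *
print(bot.read_state()['tool_pos'])
a=bot.read_camera('scene')[140:340,130:430]
cv2.imwrite('pics/c3.png',np.hstack([cv2.resize(a,(450,300)),cv2.resize(cv2.imread('pics/w3.png')[:,120:520],(300,300))]))
E
```

```text
[ 0.60063331 -0.12325401  0.13315617]
```

View pics/c3.png

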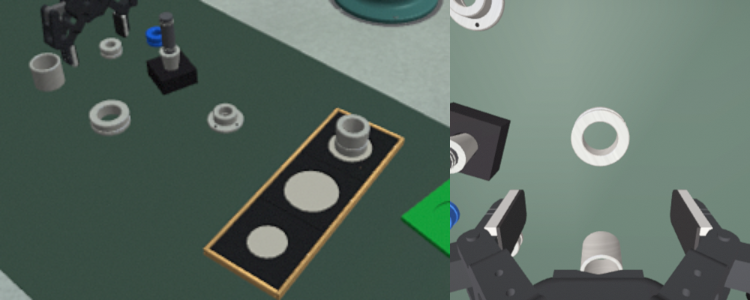

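The taper ring sits centred in its recess. The large ring is between the jaws, at about (320,183) in w3.

```bash
python3 - <<'E'
from h import *
import json
a=json.load(open('pics/w3.json'));print(at(a,320,182,.022))
im=cv2.imread('pics/w3.png')[100:260,240:400];g=(im.min(2)>165).astype('uint8');n,l,st,ce=cv2.connectedComponentsWithStats(g)
for i in range(1,n):
    if st[i,4]>500: print(st[i],at(a,st[i,0]+st[i,2]/2+240,st[i,1]+st[i,3]/2+100,.022))
E
```

```text
[ 0.60294628 -0.12096677]
[  41   43   78   79 3381] [ 0.6029464  -0.12138012]
```

play_rows([
  {"translation":[0.002,0.002,0.03],"spin":0},
  {"translation":[0,0,0.04],"spin":0},
  {"translation":[0,0,0.03],"spin":0},
  {"translation":[0,0,0.02],"spin":0},
  {"translation":[0,0,0.009],"spin":0},
])

```text
time: 10.85
tool_pos: [0.6005, -0.1192, 0.0022]
tcp_rot: [-2.216, -2.221, 0.004]
wrist_force: [-0.4, 0.7, 0.5]
width: 0.998
```

play_rows([
  {"translation":[0,0,0],"spin":0},
  {"translation":[0,0,0],"spin":0},
])

```text
time: 11.05
tool_pos: [0.604, -0.1209, 0.0059]
tcp_rot: [2.22, 2.222, 0.001]
wrist_force: [0.3, -0.7, 0.6]
width: 1.0
```

play_rows([
  {"translation":[0,0,0],"spin":0},
  {"translation":[0,0,0],"spin":0},
  {"translation":[0,0,0],"spin":0},
  {"translation":[0,0,0],"spin":0},
  {"translation":[0,0,0],"spin":0},
], jaw=-1, force=40)

```text
time: 11.55
tool_pos: [0.6045, -0.1217, 0.007]
tcp_rot: [2.22, 2.22, 0.002]
wrist_force: [-1.7, 1.8, 5.9]
width: 0.693
```

play_rows([
  {"translation":[0,0,0],"spin":0},
  {"translation":[0,0,0],"spin":0},
  {"translation":[0,0,0],"spin":0},
])

```text
time: 11.85
tool_pos: [0.6045, -0.1217, 0.0069]
tcp_rot: [2.22, 2.22, 0.002]
wrist_force: [-1.7, 1.4, 5.3]
width: 0.691
```

play_rows([
  {"translation":[0,0,-0.01],"spin":0},
  {"translation":[0,0,-0.02],"spin":0},
  {"translation":[0,0,-0.02],"spin":0},
  {"translation":[0,0,-0.02],"spin":0},
  {"translation":[0,0,0],"spin":0},
])

```text
time: 12.35
tool_pos: [0.6059, -0.1222, 0.0785]
tcp_rot: [2.218, 2.217, 0.005]
wrist_force: [0.9, -0.3, -3.4]
width: 0.691
```

play_rows([
  {"translation":[0.033,-0.009,0],"spin":0},
  {"translation":[0.033,-0.009,0],"spin":0},
  {"translation":[0.033,-0.009,0],"spin":0},
  {"translation":[0.033,-0.009,0],"spin":0},
  {"translation":[0.033,-0.009,0],"spin":0},
])

```text
time: 12.85
tool_pos: [0.5568, 0.0446, 0.0736]
tcp_rot: [-2.221, -2.22, 0.002]
wrist_force: [1.1, 0.5, -3.7]
width: 0.691
```

play_rows([
  {"translation":[0.033,-0.009,0],"spin":0},
  {"translation":[0.033,-0.009,0],"spin":0},
  {"translation":[0.033,-0.009,0],"spin":0},
  {"translation":[0.033,-0.009,0],"spin":0},
  {"translation":[0.033,-0.009,0],"spin":0},
])

```text
time: 13.35
tool_pos: [0.5119, 0.2095, 0.0737]
tcp_rot: [-2.221, -2.221, 0.002]
wrist_force: [0.7, 0.5, -4.2]
width: 0.692
```

play_rows([
  {"translation":[0.005,0,0.01],"spin":0},
  {"translation":[0,0,0.01],"spin":0},
  {"translation":[0,0,0],"spin":0},
])

```text
time: 13.65
tool_pos: [0.5111, 0.2121, 0.0519]
tcp_rot: [-2.22, -2.22, 0.008]
wrist_force: [-1.4, -0.4, -4.0]
width: 0.69
```

```bash
python3 - <<'E'
from h import *
s=bot.read_state();print(s['tool_pos'],s['wrist_force'],s['width'])
a=bot.read_camera('scene')[140:340,230:430]
cv2.imwrite('pics/c4.png',np.hstack([cv2.resize(a,(400,400)),cv2.resize(bot.read_camera('wrist')[:,120:520],(400,400))]))
E
```

```text
[0.51109954 0.2121351  0.05192345] [-1.4299112  -0.43290797 -3.99672549] 0.6896136870602413
```

View pics/c4.png

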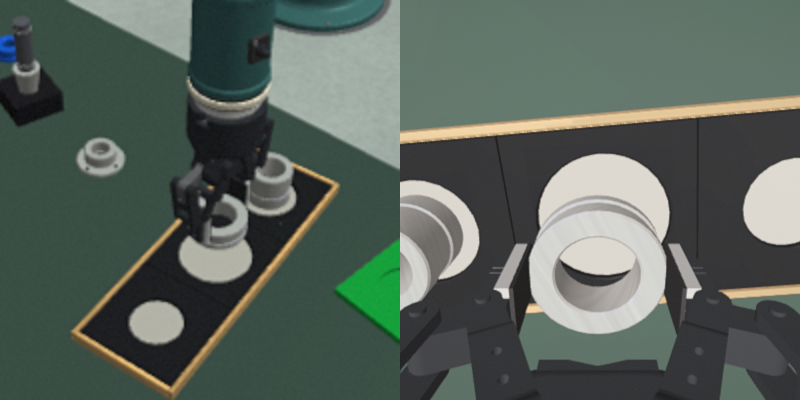

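It's aligned over the largest recess, with a small x correction to make.

play_rows([
  {"translation":[0.001,0.003,0.012],"spin":0},
  {"translation":[0,0,0.012],"spin":0},
  {"translation":[0,0,0.008],"spin":0},
  {"translation":[0,0,0],"spin":0},
  {"translation":[0,0,0],"spin":0},
])

```text
time: 14.25
tool_pos: [0.5159, 0.2143, 0.0222]
tcp_rot: [-2.221, -2.221, 0.002]
wrist_force: [0.2, -0.5, -3.1]
width: 0.693
```

play_rows([
  {"translation":[0,0,0.001],"spin":0},
  {"translation":[0,0,0],"spin":0},
  {"translation":[0,0,0],"spin":0},
])

```text
time: 14.55
tool_pos: [0.5167, 0.2147, 0.0222]
tcp_rot: [2.221, 2.221, 0.001]
wrist_force: [-0.4, 0.2, -3.8]
width: 0.692
```

play_rows([
  {"translation":[0,0,0.001],"spin":0},
  {"translation":[0,0,0],"spin":0},
  {"translation":[0,0,0],"spin":0},
])

```text
time: 14.85
tool_pos: [0.5163, 0.2146, 0.0208]
tcp_rot: [2.221, 2.221, -0.0]
wrist_force: [0.1, -0.6, -2.7]
width: 0.694
```

play_rows([
  {"translation":[0,0,0.002],"spin":0},
  {"translation":[0,0,0.002],"spin":0},
  {"translation":[0,0,0],"spin":0},
  {"translation":[0,0,0],"spin":0},
])

```text
time: 15.25
tool_pos: [0.5162, 0.2145, 0.0165]
tcp_rot: [-2.221, -2.221, 0.001]
wrist_force: [0.5, 0.3, -3.2]
width: 0.692
```

play_rows([
  {"translation":[0,0,0.001],"spin":0},
  {"translation":[0,0,0],"spin":0},
  {"translation":[0,0,0],"spin":0},
])

```text
time: 15.55
tool_pos: [0.5163, 0.2145, 0.0157]
tcp_rot: [2.222, 2.221, -0.0]
wrist_force: [1.1, 0.5, -3.7]
width: 0.692
```

play_rows([
  {"translation":[0,0,0.0005],"spin":0},
  {"translation":[0,0,0],"spin":0},
  {"translation":[0,0,0],"spin":0},
])

```text
time: 15.85
tool_pos: [0.5163, 0.2145, 0.0153]
tcp_rot: [2.222, 2.221, -0.0]
wrist_force: [1.4, -0.5, -3.4]
width: 0.692
```

play_rows([
  {"translation":[0,0,0.0005],"spin":0},
  {"translation":[0,0,0],"spin":0},
  {"translation":[0,0,0],"spin":0},
])

```text
time: 16.15
tool_pos: [0.5164, 0.2146, 0.0151]
tcp_rot: [2.221, 2.221, 0.0]
wrist_force: [-1.5, -0.4, -0.4]
width: 0.692
```

play_rows([
  {"translation":[0,0,0.0005],"spin":0},
  {"translation":[0,0,0],"spin":0},
  {"translation":[0,0,0],"spin":0},
])

```text
time: 16.45
tool_pos: [0.5164, 0.2146, 0.015]
tcp_rot: [2.221, 2.221, 0.0]
wrist_force: [-4.0, -1.0, 5.7]
width: 0.69
```

play_rows([
  {"translation":[0,0,0],"spin":0},
  {"translation":[0,0,0],"spin":0},
  {"translation":[0,0,0],"spin":0},
  {"translation":[0,0,0],"spin":0},
  {"translation":[0,0,0],"spin":0},
], jaw=1)

```text
time: 16.95
tool_pos: [0.5164, 0.2146, 0.0142]
tcp_rot: [2.222, 2.221, 0.0]
wrist_force: [-0.2, 0.1, 0.1]
width: 1.0
```

play_rows([
  {"translation":[0,0,-0.02],"spin":0},
  {"translation":[0,0,-0.04],"spin":0},
  {"translation":[0,0,-0.045],"spin":0},
  {"translation":[0,0,-0.045],"spin":0},
  {"translation":[0,0,-0.035],"spin":0},
])

```text
time: 17.45
tool_pos: [0.5171, 0.2149, 0.2024]
tcp_rot: [2.221, 2.22, 0.004]
wrist_force: [0.8, 0.3, -1.0]
width: 1.0
```

play_rows([
  {"translation":[-0.047,-0.003,0],"spin":0},
  {"translation":[-0.047,-0.003,0],"spin":0},
  {"translation":[-0.047,-0.003,0],"spin":0},
  {"translation":[-0.047,-0.003,0],"spin":0},
  {"translation":[-0.047,-0.003,0],"spin":0},
])

```text
time: 17.95
tool_pos: [0.5009, -0.0221, 0.1995]
tcp_rot: [2.22, 2.221, 0.001]
wrist_force: [0.9, -0.1, 0.5]
width: 1.003
```

play_rows([
  {"translation":[-0.047,-0.003,0],"spin":0},
  {"translation":[-0.047,-0.003,0],"spin":0},
  {"translation":[-0.047,-0.003,0],"spin":0},
  {"translation":[-0.047,-0.003,0],"spin":0},
  {"translation":[-0.047,-0.003,0],"spin":0},
])

```text
time: 18.45
tool_pos: [0.4858, -0.2574, 0.1994]
tcp_rot: [2.221, 2.221, 0.0]
wrist_force: [1.2, 0.1, 0.4]
width: 1.002
```

play_rows([
  {"translation":[0,-0.002,0.03],"spin":0},
  {"translation":[0,0,0.03],"spin":0},
  {"translation":[0,0,0.02],"spin":0},
  {"translation":[0,0,0],"spin":0},
  {"translation":[0,0,0],"spin":0},
])

```text
time: 18.95
tool_pos: [0.4842, -0.2554, 0.1193]
tcp_rot: [-2.221, -2.221, 0.0]
wrist_force: [0.9, 0.6, 0.5]
width: 0.999
```

```bash
python3 snap.py w5; python3 - <<'E'
from h import *
print(bot.read_state()['tool_pos'])
a=bot.read_camera('scene')[140:340,130:430]
cv2.imwrite('pics/c5.png',np.hstack([cv2.resize(a,(450,300)),cv2.resize(cv2.imread('pics/w5.png')[:,120:520],(300,300))]))
E
```

```text
[ 0.48501182 -0.25574349  0.12033282]
```

View pics/c5.png

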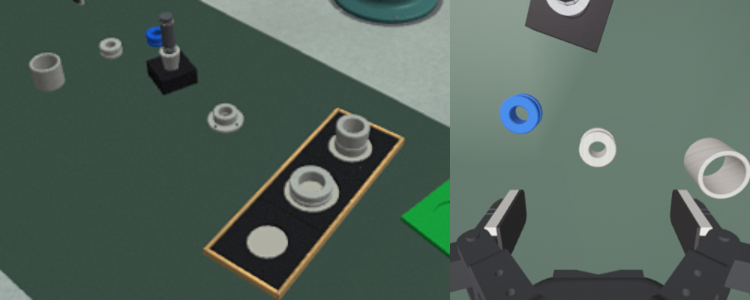

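Both placed rings lie inside their recesses. In w5 the grey small ring is at about (316,197), the blue one at (214,152) and the sleeve at (476,225).

```bash
python3 - <<'E'
from h import *
import json
a=json.load(open('pics/w5.json'));print(at(a,316,197,.02),'blue',at(a,212,152,.02),'sleeve',at(a,480,231,.044))
im=cv2.imread('pics/w5.png')[140:240,260:370];g=(im.min(2)>165).astype('uint8');n,l,st,ce=cv2.connectedComponentsWithStats(g)
for i in range(1,n):
    if st[i,4]>300: print(st[i],at(a,st[i,0]+st[i,2]/2+260,st[i,1]+st[i,3]/2+140,.02))
E
```

```text
[ 0.48280252 -0.26041625] blue [ 0.40651333 -0.22548239] sleeve [ 0.5999339  -0.27773182]
[  32   31   49   52 1651] [ 0.48318552 -0.26041615]
```

play_rows([
  {"translation":[-0.0045,-0.0015,0.03],"spin":0},
  {"translation":[0,0,0.035],"spin":0},
  {"translation":[0,0,0.025],"spin":0},
  {"translation":[0,0,0.015],"spin":0},
  {"translation":[0,0,0.006],"spin":0},
], jaw=0.5)

```text
time: 19.55
tool_pos: [0.4828, -0.2598, 0.0079]
tcp_rot: [-2.221, -2.221, 0.0]
wrist_force: [-0.6, 1.0, -0.9]
width: 0.747
```

play_rows([
  {"translation":[0,0,0.002],"spin":0},
  {"translation":[0,0,0],"spin":0},
  {"translation":[0,0,0],"spin":0},
])

```text
time: 19.85
tool_pos: [0.484, -0.2606, 0.0078]
tcp_rot: [2.22, 2.22, 0.001]
wrist_force: [0.8, 0.2, 0.4]
width: 0.748
```

play_rows([
  {"translation":[0,0,0],"spin":0},
  {"translation":[0,0,0],"spin":0},
  {"translation":[0,0,0],"spin":0},
  {"translation":[0,0,0],"spin":0},
  {"translation":[0,0,0],"spin":0},
], jaw=-1, force=40)

```text
time: 20.35
tool_pos: [0.4836, -0.2604, 0.0074]
tcp_rot: [2.22, 2.22, 0.001]
wrist_force: [-0.5, -0.2, 6.1]
width: 0.413
```

play_rows([
  {"translation":[0,0,0],"spin":0},
  {"translation":[0,0,0],"spin":0},
  {"translation":[0,0,0],"spin":0},
])

```text
time: 20.65
tool_pos: [0.4836, -0.2604, 0.0074]
tcp_rot: [2.22, 2.22, 0.001]
wrist_force: [0.0, 0.5, 5.9]
width: 0.413
```

play_rows([
  {"translation":[0,0,-0.01],"spin":0},
  {"translation":[0,0,-0.02],"spin":0},
  {"translation":[0,0,-0.025],"spin":0},
  {"translation":[0,0,-0.025],"spin":0},
  {"translation":[0,0,0],"spin":0},
])

```text
time: 21.15
tool_pos: [0.4853, -0.2615, 0.0903]
tcp_rot: [2.217, 2.216, 0.003]
wrist_force: [0.0, -1.0, -1.6]
width: 0.417
```

play_rows([
  {"translation":[0.02,0.03,0],"spin":0},
  {"translation":[0.02,0.03,0],"spin":0},
  {"translation":[0.02,0.03,0],"spin":0},
  {"translation":[0.02,0.03,0],"spin":0},
  {"translation":[0.04,0.002,0],"spin":0},
])

```text
time: 21.65
tool_pos: [0.6081, -0.1405, 0.0856]
tcp_rot: [2.221, 2.218, 0.002]
wrist_force: [0.6, -0.3, -1.2]
width: 0.414
```

play_rows([
  {"translation":[0.04,0.002,0],"spin":0},
  {"translation":[0.04,0.002,0],"spin":0},
  {"translation":[0.04,0.002,0],"spin":0},
  {"translation":[0.04,0.002,0],"spin":0},
  {"translation":[0.04,0.002,0],"spin":0},
])

```text
time: 22.15
tool_pos: [0.6135, 0.0616, 0.0847]
tcp_rot: [-2.221, -2.22, 0.003]
wrist_force: [1.7, -0.6, -0.9]
width: 0.414
```

play_rows([
  {"translation":[0.04,0.002,0],"spin":0},
  {"translation":[0.04,0.002,0],"spin":0},
  {"translation":[0.04,0.002,0],"spin":0},
  {"translation":[0.04,0.002,0],"spin":0},
  {"translation":[0.003,0,0],"spin":0},
])

```text
time: 22.65
tool_pos: [0.6219, 0.2275, 0.0849]
tcp_rot: [-2.216, -2.224, -0.0]
wrist_force: [0.5, -1.8, -0.9]
width: 0.415
```

play_rows([
  {"translation":[0,0,0.02],"spin":0},
  {"translation":[0,0,0.01],"spin":0},
  {"translation":[0,0,0],"spin":0},
  {"translation":[0,0,0],"spin":0},
])

```text
time: 23.05
tool_pos: [0.6221, 0.2221, 0.0553]
tcp_rot: [-2.222, -2.22, 0.003]
wrist_force: [-0.5, -0.3, -0.6]
width: 0.417
```

```bash
python3 - <<'E'
from h import *
s=bot.read_state();print(s['tool_pos'],s['wrist_force'],s['width'])
a=bot.read_camera('scene')[140:340,230:430]
cv2.imwrite('pics/c6.png',np.hstack([cv2.resize(a,(400,400)),cv2.resize(bot.read_camera('wrist')[:,120:520],(400,400))]))
E
```

```text
[0.62210491 0.22207293 0.05531832] [-0.52243566 -0.34457547 -0.59209736] 0.4173983404463729
```

View pics/c6.png

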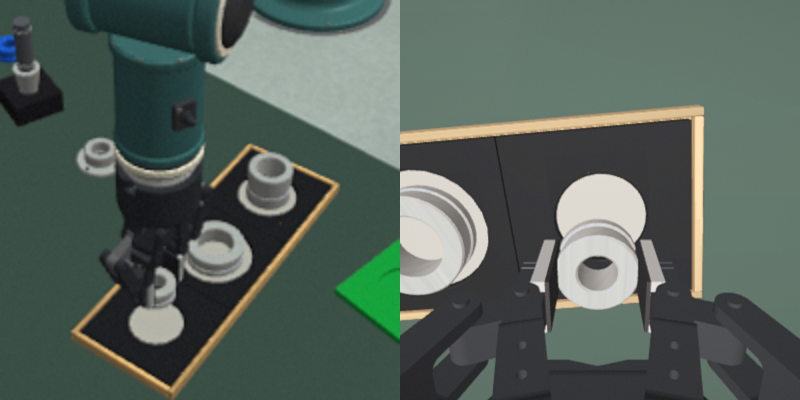

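It's aligned over the small recess.

play_rows([
  {"translation":[0,0.002,0.015],"spin":0},
  {"translation":[0,0,0.012],"spin":0},
  {"translation":[0,0,0.007],"spin":0},
  {"translation":[0,0,0],"spin":0},
  {"translation":[0,0,0],"spin":0},
])

```text
time: 23.65
tool_pos: [0.6244, 0.2229, 0.0216]
tcp_rot: [-2.221, -2.221, 0.002]
wrist_force: [-0.2, -0.3, -0.9]
width: 0.412
```

play_rows([
  {"translation":[0,0,0.001],"spin":0},
  {"translation":[0,0,0.001],"spin":0},
  {"translation":[0,0,0],"spin":0},
  {"translation":[0,0,0],"spin":0},
])

```text
time: 24.05
tool_pos: [0.625, 0.2231, 0.0206]
tcp_rot: [2.221, 2.221, 0.001]
wrist_force: [0.1, -0.8, -1.5]
width: 0.411
```

play_rows([
  {"translation":[0,0,0.002],"spin":0},
  {"translation":[0,0,0.0015],"spin":0},
  {"translation":[0,0,0],"spin":0},
  {"translation":[0,0,0],"spin":0},
])

```text
time: 24.45
tool_pos: [0.6247, 0.223, 0.0166]
tcp_rot: [-2.221, -2.221, 0.001]
wrist_force: [-0.4, 0.2, -2.7]
width: 0.414
```

play_rows([
  {"translation":[0,0,0.001],"spin":0},
  {"translation":[0,0,0],"spin":0},
  {"translation":[0,0,0],"spin":0},
])

```text
time: 24.75
tool_pos: [0.6248, 0.223, 0.0157]
tcp_rot: [-2.222, -2.221, 0.0]
wrist_force: [-0.2, -0.5, -0.9]
width: 0.413
```

play_rows([
  {"translation":[0,0,0.0005],"spin":0},
  {"translation":[0,0,0],"spin":0},
  {"translation":[0,0,0],"spin":0},
])

```text
time: 25.05
tool_pos: [0.625, 0.2231, 0.0155]
tcp_rot: [2.221, 2.221, 0.0]
wrist_force: [-0.7, -0.2, -0.4]
width: 0.411
```

play_rows([
  {"translation":[0,0,0.0005],"spin":0},
  {"translation":[0,0,0],"spin":0},
  {"translation":[0,0,0],"spin":0},
])

```text
time: 25.35
tool_pos: [0.625, 0.2231, 0.0154]
tcp_rot: [2.221, 2.221, 0.0]
wrist_force: [-2.9, -0.2, 5.7]
width: 0.412
```

play_rows([
  {"translation":[0,0,0],"spin":0},
  {"translation":[0,0,0],"spin":0},
  {"translation":[0,0,0],"spin":0},
  {"translation":[0,0,0],"spin":0},
  {"translation":[0,0,0],"spin":0},
], jaw=0.5)

```text
time: 25.85
tool_pos: [0.6248, 0.223, 0.0145]
tcp_rot: [-2.222, -2.221, 0.0]
wrist_force: [-0.5, 0.3, 0.6]
width: 0.748
```

play_rows([
  {"translation":[0,0,-0.02],"spin":0},
  {"translation":[0,0,-0.04],"spin":0},
  {"translation":[0,0,-0.045],"spin":0},
  {"translation":[0,0,-0.045],"spin":0},
  {"translation":[0,0,-0.035],"spin":0},
])

```text
time: 26.35
tool_pos: [0.6257, 0.2233, 0.2031]
tcp_rot: [2.221, 2.22, 0.004]
wrist_force: [-0.5, 0.8, 0.7]
width: 0.753
```

play_rows([
  {"translation":[-0.039,-0.018,0],"spin":0},
  {"translation":[-0.039,-0.018,0],"spin":0},
  {"translation":[-0.039,-0.018,0],"spin":0},
  {"translation":[-0.039,-0.018,0],"spin":0},
  {"translation":[-0.039,-0.018,0],"spin":0},
])

```text
time: 26.85
tool_pos: [0.5339, 0.0267, 0.1999]
tcp_rot: [2.221, 2.222, 0.0]
wrist_force: [0.8, -0.6, 0.1]
width: 0.749
```

play_rows([
  {"translation":[-0.039,-0.018,0],"spin":0},
  {"translation":[-0.039,-0.018,0],"spin":0},
  {"translation":[-0.039,-0.018,0],"spin":0},
  {"translation":[-0.037,-0.018,0],"spin":0},
  {"translation":[0,0,0],"spin":0},
])

```text
time: 27.35
tool_pos: [0.4608, -0.1295, 0.1998]
tcp_rot: [2.226, 2.215, -0.003]
wrist_force: [0.5, 0.6, 0.3]
width: 0.75
```

play_rows([
  {"translation":[0,0,0],"spin":0},
  {"translation":[0,0,0],"spin":0},
])

```text
time: 27.55
tool_pos: [0.4632, -0.1253, 0.1999]
tcp_rot: [2.221, 2.222, 0.001]
wrist_force: [-1.2, 0.5, 0.7]
width: 0.753
```

```bash
python3 snap.py w7; python3 - <<'E'
from h import *
print(bot.read_state()['tool_pos'])
a=bot.read_camera('scene')[140:340,130:430]
cv2.imwrite('pics/c7.png',np.hstack([cv2.resize(a,(450,300)),cv2.resize(cv2.imread('pics/w7.png')[:,120:520],(300,300))]))
E
```

```text
[ 0.46333072 -0.12502925  0.19982969]
```

View pics/c7.png

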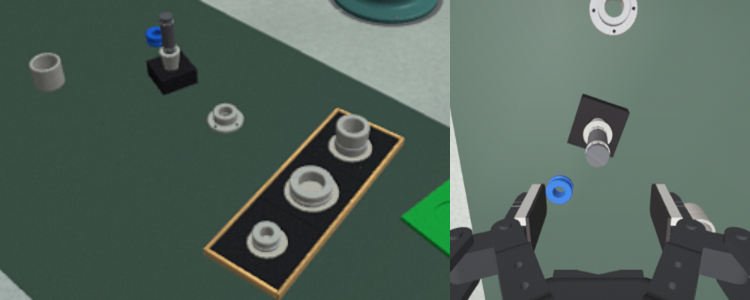

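All three rings are seated in their recesses. The plug's top face is at about (317,205) in w7. I'll measure it and the cone's top rim.

```bash
python3 - <<'E'
from h import *
import json
a=json.load(open('pics/w7.json'));print(at(a,317.3,205,.131))
cv2.imwrite('pics/c8.png',cv2.resize(cv2.imread('pics/w7.png')[110:240,260:390],None,fx=4.5,fy=4.5,interpolation=cv2.INTER_CUBIC))
for z in(.015,.061,.131):print(proj(a,[.462,-.125,z]))
E
```

```text
[ 0.46291187 -0.12552791]
(np.float64(316.30360290222103), np.float64(163.96899871844133))
(np.float64(316.1949571389146), np.float64(176.31438551061586))
(np.float64(315.9489643312033), np.float64(204.26647739960399))
```

View pics/c8.png

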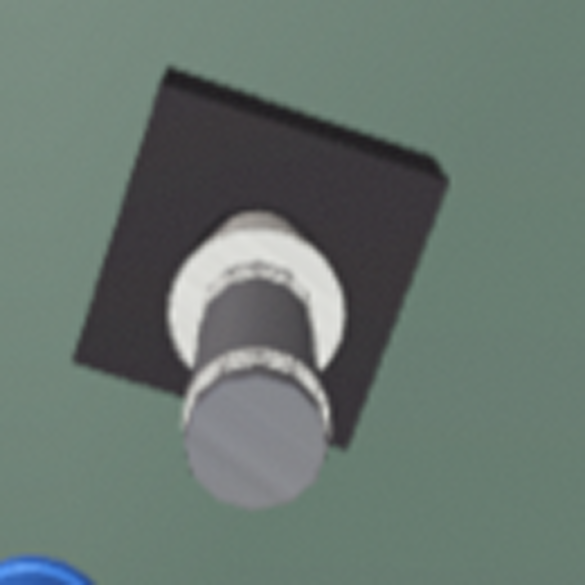

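The plug's axis comes out at about (0.4627, -0.127), upright, and the disc and cone rim agree.

play_rows([
  {"translation":[-0.002,-0.0005,0.03],"spin":0},
  {"translation":[0,0,0.035],"spin":0},
  {"translation":[0,0,0.03],"spin":0},
  {"translation":[0,0,0.015],"spin":0},
  {"translation":[0,0,0.006],"spin":0},
])

```text
time: 28.15
tool_pos: [0.4611, -0.1263, 0.0815]
tcp_rot: [-2.216, -2.221, 0.003]
wrist_force: [0.4, 0.3, 0.2]
width: 0.747
```

play_rows([
  {"translation":[0,0,0],"spin":0},
  {"translation":[0,0,0],"spin":0},
  {"translation":[0,0,0],"spin":0},
])

```text
time: 28.45
tool_pos: [0.4637, -0.1281, 0.0852]
tcp_rot: [2.219, 2.22, 0.002]
wrist_force: [1.1, -0.8, 0.0]
width: 0.753
```

play_rows([
  {"translation":[0,0,0],"spin":0},
  {"translation":[0,0,0],"spin":0},
  {"translation":[0,0,0],"spin":0},
  {"translation":[0,0,0],"spin":0},
  {"translation":[0,0,0],"spin":0},
], jaw=-1, force=40)

```text
time: 28.95
tool_pos: [0.4627, -0.1281, 0.0844]
tcp_rot: [2.221, 2.221, 0.001]
wrist_force: [-0.6, 0.3, 4.1]
width: 0.249
```

play_rows([
  {"translation":[0,0,0],"spin":0},
  {"translation":[0,0,0],"spin":0},
  {"translation":[0,0,0],"spin":0},
  {"translation":[0,0,0],"spin":0},
  {"translation":[0,0,0],"spin":0},
])

```text
time: 29.45
tool_pos: [0.4627, -0.1281, 0.0844]
tcp_rot: [2.221, 2.221, 0.0]
wrist_force: [-1.9, -0.9, 5.2]
width: 0.242
```

play_rows([
  {"translation":[0,0,-0.005],"spin":0},
  {"translation":[0,0,-0.015],"spin":0},
  {"translation":[0,0,-0.02],"spin":0},
  {"translation":[0,0,-0.02],"spin":0},
  {"translation":[0,0,-0.02],"spin":0},
])

```text
time: 29.95
tool_pos: [0.4612, -0.1275, 0.1633]
tcp_rot: [-2.22, -2.22, 0.002]
wrist_force: [0.7, 0.3, -3.9]
width: 0.247
```

play_rows([
  {"translation":[0.02,-0.004,0],"spin":0},
  {"translation":[0.03,-0.005,0],"spin":0},
  {"translation":[0.03,-0.005,0],"spin":0},
  {"translation":[0.03,-0.005,0],"spin":0},
  {"translation":[0.03,-0.005,0],"spin":0},
])

```text
time: 30.45
tool_pos: [0.4369, 0.0131, 0.1628]
tcp_rot: [-2.221, -2.22, 0.002]
wrist_force: [-0.2, 0.7, -3.6]
width: 0.252
```

play_rows([
  {"translation":[0.03,-0.005,0],"spin":0},
  {"translation":[0.03,-0.005,0],"spin":0},
  {"translation":[0.03,-0.005,0],"spin":0},
  {"translation":[0.03,-0.006,0],"spin":0},
  {"translation":[0.03,-0.006,0],"spin":0},
])

```text
time: 30.95
tool_pos: [0.41, 0.163, 0.1628]
tcp_rot: [-2.221, -2.221, 0.003]
wrist_force: [0.5, -0.0, -3.8]
width: 0.246
```

play_rows([
  {"translation":[0.02,-0.004,0],"spin":0},
  {"translation":[0.02,-0.004,0],"spin":0},
  {"translation":[0,0,0],"spin":0},
  {"translation":[0,0,0],"spin":0},
  {"translation":[0,0,0],"spin":0},
])

```text
time: 31.45
tool_pos: [0.4029, 0.2013, 0.1632]
tcp_rot: [-2.222, -2.221, 0.002]
wrist_force: [-0.0, -0.2, -2.7]
width: 0.246
```

```bash
python3 snap.py w9; python3 - <<'E'
from h import *
s=bot.read_state();print(s['tool_pos'],s['wrist_force'],s['width'])
cc=[]
for n,k in(('scene',1),('side',1)):
    im=bot.read_camera(n);cv2.imwrite(f'pics/{n}9.png',im)
    u,v=proj(bot.get_calibration(n),[.4045,.203,.07]);u,v=int(u),int(v);print(n,u-32,v-32)
    cc.append(cv2.resize(im[v-32:v+32,u-32:u+32],(384,384),interpolation=cv2.INTER_CUBIC))
cv2.imwrite('pics/c9.png',np.hstack(cc))
E
```

```text
[0.40316634 0.20118684 0.16338443] [-0.4521844  -0.37487048 -2.83201229] 0.2429611014494924
scene 333 185
side 245 152
```

View pics/c9.png

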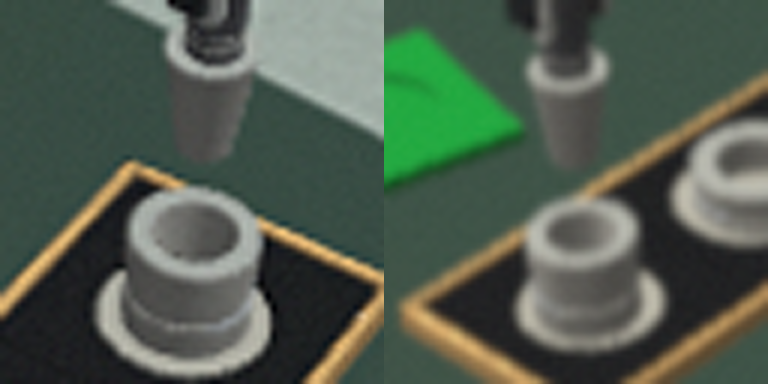

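The plug hangs upright above the ring. I read its cone rim and the ring's top face in both views and compare their axes.

```bash
python3 - <<'E'
from h import *
for n,o,ring,rim in(('scene',(333,185),(196,232),(209,50)),('side',(245,152),(199.5,228),(183.5,70))):
    c=bot.get_calibration(n)
    f=lambda p,z:at(c,p[0]/6+o[0]-.4,p[1]/6+o[1]-.4,z)
    r=f(ring,.052);p=f(rim,.1395);print(n,r,p,'ring-plug',r-p)
    # horizontal-only info: lateral dir of camera in world xy
    print('  right dir',np.array(c['R'])[0][:2].round(2),'lateral diff mm',1e3*np.array(c['R'])[0][:2]@(r-p))
E
```

```text
scene [0.40279821 0.2034918 ] [0.40341874 0.20058736] ring-plug [-0.00062054  0.00290444]
  right dir [-0.64  0.77] lateral diff mm 2.6239755639558027
side [0.40432448 0.20532933] [0.40111999 0.20242932] ring-plug [0.00320448 0.0029    ]
  right dir [ 0.73 -0.68] lateral diff mm 0.3579931953435592
```

```bash
python3 - <<'E'
import cv2
a=cv2.imread('pics/w9.png')[60:380,200:430];cv2.imwrite('pics/c10.png',cv2.resize(a,None,fx=1.8,fy=1.8,interpolation=cv2.INTER_CUBIC))
E
```

```text
(no output)
```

View pics/c10.png

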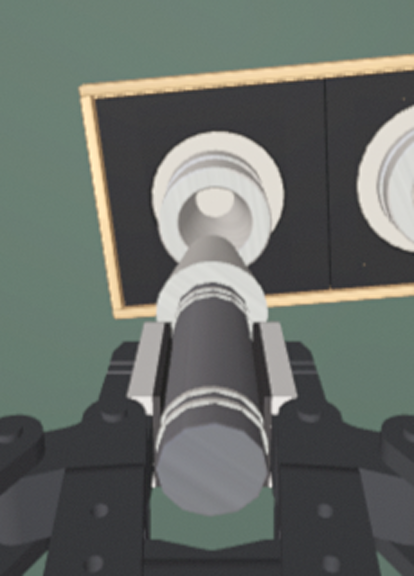

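```bash
python3 - <<'E'
from h import *
import json
a=json.load(open('pics/w9.json'))
f=lambda x,y,z:at(a,x/1.8+200,y/1.8+60,z)
print('ring',f(215,215,.052),'rim',f(213.5,312,.1395),'top',f(211.5,462,.2096))
E
```

```text
ring [0.40422247 0.20659839] rim [0.40331093 0.20140242] top [0.40271711 0.20300236]
```

play_rows([
  {"translation":[0.002,0.0013,0.01],"spin":0},
  {"translation":[0,0,0.015],"spin":0},
  {"translation":[0,0,0.01],"spin":0},
  {"translation":[0,0,0],"spin":0},
  {"translation":[0,0,0],"spin":0},
])

```text
time: 32.1
tool_pos: [0.4044, 0.2039, 0.1283]
tcp_rot: [-2.222, -2.221, 0.002]
wrist_force: [1.0, -0.3, -2.8]
width: 0.248
```

play_rows([
  {"translation":[0,0,0.01],"spin":0},
  {"translation":[0,0,0.01],"spin":0},
  {"translation":[0,0,0.008],"spin":0},
  {"translation":[0,0,0],"spin":0},
  {"translation":[0,0,0],"spin":0},
])

```text
time: 32.6
tool_pos: [0.4043, 0.2039, 0.1003]
tcp_rot: [-2.221, -2.221, 0.002]
wrist_force: [0.7, 0.2, -3.3]
width: 0.246
```

play_rows([
  {"translation":[0,0,0.004],"spin":0},
  {"translation":[0,0,0],"spin":0},
  {"translation":[0,0,0],"spin":0},
])

```text
time: 32.9
tool_pos: [0.4047, 0.2041, 0.0969]
tcp_rot: [2.221, 2.221, 0.0]
wrist_force: [0.7, 0.2, -3.5]
width: 0.244
```

play_rows([
  {"translation":[0,0,0.002],"spin":0},
  {"translation":[0,0,0],"spin":0},
  {"translation":[0,0,0],"spin":0},
])

```text
time: 33.2
tool_pos: [0.4046, 0.2041, 0.0948]
tcp_rot: [2.222, 2.221, 0.0]
wrist_force: [0.4, -0.5, -2.7]
width: 0.248
```

play_rows([
  {"translation":[0,0,0.002],"spin":0},
  {"translation":[0,0,0.001],"spin":0},
  {"translation":[0,0,0],"spin":0},
  {"translation":[0,0,0],"spin":0},
])

```text
time: 33.6
tool_pos: [0.4046, 0.204, 0.0917]
tcp_rot: [-2.221, -2.221, 0.0]
wrist_force: [-0.1, 0.1, -2.6]
width: 0.249
```

play_rows([
  {"translation":[0,0,0.002],"spin":0},
  {"translation":[0,0,0],"spin":0},
  {"translation":[0,0,0],"spin":0},
])

```text
time: 33.9
tool_pos: [0.4045, 0.204, 0.0896]
tcp_rot: [-2.221, -2.221, 0.001]
wrist_force: [0.8, -0.1, -2.6]
width: 0.246
```

play_rows([
  {"translation":[0,0,0.0015],"spin":0},
  {"translation":[0,0,0],"spin":0},
  {"translation":[0,0,0],"spin":0},
])

```text
time: 34.2
tool_pos: [0.4045, 0.2039, 0.0881]
tcp_rot: [2.221, 2.221, -0.001]
wrist_force: [0.3, -1.1, -3.0]
width: 0.248
```

play_rows([
  {"translation":[0,0,0.001],"spin":0},
  {"translation":[0,0,0],"spin":0},
  {"translation":[0,0,0],"spin":0},
])

```text
time: 34.5
tool_pos: [0.4045, 0.2039, 0.0872]
tcp_rot: [2.221, 2.221, -0.001]
wrist_force: [-1.2, -1.6, -3.2]
width: 0.247
```

The y force is growing slightly negative, which suggests the plug touches on its +y side. I'll nudge it to -y and re-read.

play_rows([
  {"translation":[-0.0005,0,0],"spin":0},
  {"translation":[0,0,0],"spin":0},
  {"translation":[0,0,0],"spin":0},
])

```text
time: 34.8
tool_pos: [0.4045, 0.2036, 0.0872]
tcp_rot: [-2.221, -2.221, 0.0]
wrist_force: [-1.2, -1.1, -3.0]
width: 0.25
```

play_rows([
  {"translation":[0,0,0.001],"spin":0},
  {"translation":[0,0,0],"spin":0},
  {"translation":[0,0,0],"spin":0},
])

```text
time: 35.1
tool_pos: [0.4046, 0.2035, 0.0862]
tcp_rot: [2.222, 2.221, -0.0]
wrist_force: [-1.1, -0.5, -3.1]
width: 0.247
```

```bash
python3 -c "
from workcell import bot
s=bot.read_state();print(s['wrist_force'],s['torque'])"
```

```text
[-1.14709207 -0.47144448 -3.09943505] [-0.34111997  0.18042857 -0.00272716]
```

play_rows([
  {"translation":[-0.0005,-0.0005,0],"spin":0},
  {"translation":[0,0,0],"spin":0},
  {"translation":[0,0,0],"spin":0},
])

```text
time: 35.4
tool_pos: [0.4044, 0.2033, 0.0864]
tcp_rot: [2.222, 2.221, 0.001]
wrist_force: [0.2, -1.0, -2.2]
width: 0.244
```

```bash
python3 -c "
from workcell import bot
s=bot.read_state();print(s['wrist_force'],s['torque'])"
```

```text
[ 0.17635721 -1.02584259 -2.21121874] [-0.01540688  0.02199906  0.03874757]
```

play_rows([
  {"translation":[0,0,0.001],"spin":0},
  {"translation":[0,0,0],"spin":0},
  {"translation":[0,0,0],"spin":0},
])

```text
time: 35.7
tool_pos: [0.4041, 0.2031, 0.0852]
tcp_rot: [-2.222, -2.221, -0.0]
wrist_force: [-0.1, 0.1, -3.5]
width: 0.247
```

```bash
python3 -c "
from workcell import bot
s=bot.read_state();print(s['wrist_force'],s['torque'])"
```

```text
[-0.07844284  0.05269056 -3.53156824] [-0.00553532  0.02790425  0.02472891]
```

The moment reading is a clean contact indicator: it dropped from (-0.34, 0.18) to about 0. I'll step down watching it.

play_rows([
  {"translation":[0,0,0.001],"spin":0},
  {"translation":[0,0,0],"spin":0},
  {"translation":[0,0,0],"spin":0},
])

```text
time: 36.0
tool_pos: [0.4041, 0.2031, 0.0842]
tcp_rot: [2.222, 2.221, -0.0]
wrist_force: [1.7, -0.9, -3.2]
width: 0.245
```

```bash
cat > f.py <<'E'
from workcell import bot
s=bot.read_state();print(s['tool_pos'].round(4),s['wrist_force'].round(2),s['torque'].round(3))
E
python3 f.py
```

```text
[0.4041 0.2031 0.0842] [ 1.71 -0.92 -3.22] [-0.098 -0.025  0.004]
```

play_rows([
  {"translation":[0,0,0.0005],"spin":0},
  {"translation":[0,0,0],"spin":0},
  {"translation":[0,0,0],"spin":0},
])

```text
time: 36.3
tool_pos: [0.4042, 0.2031, 0.0838]
tcp_rot: [2.221, 2.221, 0.0]
wrist_force: [1.2, -0.5, -3.0]
width: 0.244
```

```bash
python3 f.py
```

```text
[0.4042 0.2031 0.0838] [ 1.24 -0.5  -3.04] [-0.062 -0.107  0.01 ]
```

play_rows([
  {"translation":[-0.0003,0.0002,0],"spin":0},
  {"translation":[0,0,0],"spin":0},
  {"translation":[0,0,0],"spin":0},
])

```text
time: 36.6
tool_pos: [0.4042, 0.2028, 0.0837]
tcp_rot: [-2.221, -2.221, 0.0]
wrist_force: [-0.6, 0.1, -3.7]
width: 0.244
```

```bash
python3 f.py
```

```text
[0.4042 0.2028 0.0837] [-0.6   0.12 -3.72] [-0.053  0.023 -0.021]
```

play_rows([
  {"translation":[0,0,0.0005],"spin":0},
  {"translation":[0,0,0],"spin":0},
  {"translation":[0,0,0],"spin":0},
])

```text
time: 36.9
tool_pos: [0.4043, 0.2028, 0.0832]
tcp_rot: [-2.221, -2.221, 0.0]
wrist_force: [-0.2, -0.2, -3.5]
width: 0.245
```

```bash
python3 f.py
```

```text
[0.4043 0.2028 0.0832] [-0.18 -0.19 -3.46] [ 0.016 -0.044  0.016]
```

Free and centred. A little further.

play_rows([
  {"translation":[0,0,0.0005],"spin":0},
  {"translation":[0,0,0],"spin":0},
  {"translation":[0,0,0],"spin":0},
])

```text
time: 37.2
tool_pos: [0.4043, 0.2028, 0.0828]
tcp_rot: [-2.222, -2.221, -0.0]
wrist_force: [0.1, 0.9, -2.7]
width: 0.248
```

```bash
python3 f.py
```

```text
[0.4043 0.2028 0.0828] [ 0.06  0.91 -2.7 ] [-0.045 -0.06  -0.042]
```

play_rows([
  {"translation":[0,0,0.0004],"spin":0},
  {"translation":[0,0,0],"spin":0},
  {"translation":[0,0,0],"spin":0},
])

```text
time: 37.5
tool_pos: [0.4043, 0.2028, 0.0824]
tcp_rot: [-2.222, -2.221, 0.0]
wrist_force: [0.7, 0.2, -3.9]
width: 0.251
```

```bash
python3 f.py
```

```text
[0.4043 0.2028 0.0824] [ 0.72  0.24 -3.94] [-0.026  0.051  0.063]
```

play_rows([
  {"translation":[0,0,0.0004],"spin":0},
  {"translation":[0,0,0],"spin":0},
  {"translation":[0,0,0],"spin":0},
])

```text
time: 37.8
tool_pos: [0.4043, 0.2028, 0.0822]
tcp_rot: [-2.221, -2.221, -0.0]
wrist_force: [0.2, -0.1, -0.5]
width: 0.249
```

```bash
python3 f.py
```

```text
[0.4043 0.2028 0.0822] [ 0.17 -0.13 -0.52] [-0.035  0.232  0.026]
```

play_rows([
  {"translation":[0,0,0.0003],"spin":0},
  {"translation":[0,0,0],"spin":0},
  {"translation":[0,0,0],"spin":0},
])

```text
time: 38.1
tool_pos: [0.4044, 0.2028, 0.082]
tcp_rot: [-2.222, -2.221, -0.0]
wrist_force: [-2.9, -0.7, 2.6]
width: 0.246
```

```bash
python3 f.py
```

```text
[0.4044 0.2028 0.082 ] [-2.86 -0.7   2.62] [-0.097  0.48   0.086]
```

It's seated. I'll back off a hair so nothing presses, then release.

play_rows([
  {"translation":[0,-0.0002,-0.0005],"spin":0},
  {"translation":[0,0,0],"spin":0},
  {"translation":[0,0,0],"spin":0},
])

```text
time: 38.4
tool_pos: [0.4043, 0.2028, 0.082]
tcp_rot: [2.221, 2.221, 0.001]
wrist_force: [0.5, -0.1, -2.5]
width: 0.252
```

```bash
python3 f.py
```

```text
[0.4043 0.2028 0.082 ] [ 0.47 -0.07 -2.5 ] [ 0.017 -0.001 -0.034]
```

play_rows([
  {"translation":[0,0,0],"spin":0},
  {"translation":[0,0,0],"spin":0},
  {"translation":[0,0,0],"spin":0},
  {"translation":[0,0,0],"spin":0},
  {"translation":[0,0,0],"spin":0},
], jaw=0.5)

```text
time: 38.9
tool_pos: [0.4042, 0.2028, 0.0823]
tcp_rot: [2.221, 2.221, 0.0]
wrist_force: [0.3, -0.1, 0.6]
width: 0.748
```

play_rows([
  {"translation":[0,0,-0.01],"spin":0},
  {"translation":[0,0,-0.03],"spin":0},
  {"translation":[0,0,-0.04],"spin":0},
  {"translation":[0,0,-0.04],"spin":0},
  {"translation":[0,0,0],"spin":0},
])

```text
time: 39.4
tool_pos: [0.4084, 0.2046, 0.2097]
tcp_rot: [2.218, 2.218, 0.019]
wrist_force: [1.4, -0.0, 0.4]
width: 0.754
```

play_rows([
  {"translation":[-0.04,0,0],"spin":0},
  {"translation":[-0.04,0,0],"spin":0},
  {"translation":[-0.04,0,0],"spin":0},
  {"translation":[-0.04,0,0],"spin":0},
  {"translation":[0,0,0],"spin":0},
])

```text
time: 39.9
tool_pos: [0.4038, 0.0391, 0.2024]
tcp_rot: [2.226, 2.214, -0.002]
wrist_force: [1.1, 0.9, -0.6]
width: 0.747
```

```bash
python3 - <<'E'
from h import *
s=bot.read_state();print(s['time'],s['tool_pos'],s['wrist_force'])
a=bot.read_camera('scene')[140:340,140:420];w=bot.read_camera('wrist')
cv2.imwrite('pics/c11.png',np.vstack([cv2.resize(np.hstack([a,bot.read_camera('side')[110:310,230:510]]),(800,286)),cv2.resize(w,(480,300))[:, :].copy() if False else cv2.copyMakeBorder(cv2.resize(w,(480,300)),0,0,160,160,cv2.BORDER_CONSTANT)]))
for n in('scene','side'):print(n,proj(bot.get_calibration(n),[.4043,.203,.128]),proj(bot.get_calibration(n),[.4043,.203,.052]))
E
```

```text
39.9 [0.40383627 0.03906247 0.20238767] [ 1.0522519   0.85149576 -0.64237884]
scene (np.float64(367.65793884840264), np.float64(197.73862188595774)) (np.float64(364.69984868578155), np.float64(223.52019169273152))
side (np.float64(276.339842132993), np.float64(166.42708900573894)) (np.float64(278.3925575291717), np.float64(189.98061482458226))
```

View pics/c11.png

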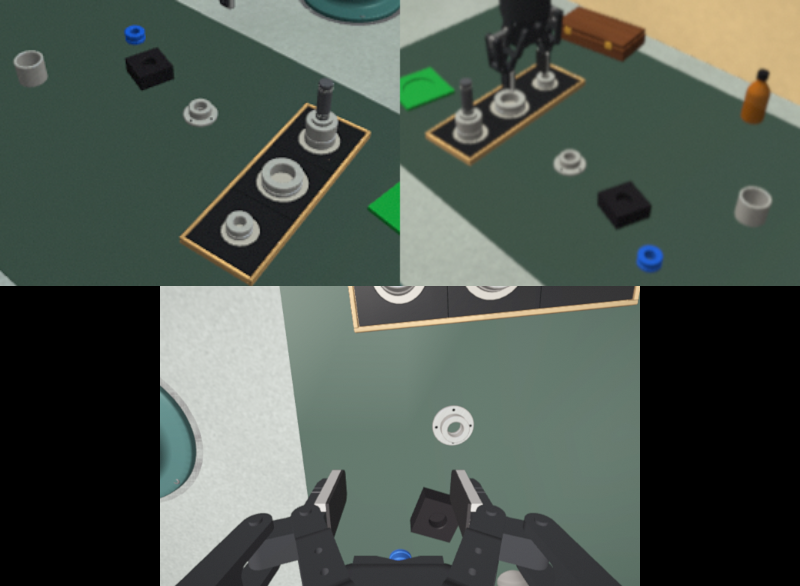

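The plug stands upright in the taper ring, its top at about (368,200) in the scene view against a predicted (367.7,197.7). All three rings lie in their recesses, and the workpieces and look-alikes are untouched. I'll hand in.

```bash
python3 -c "
from workcell import bot
print(bot.finish_job())"
```

```text
the job is handed in; nothing more can be done
None
```

The gauge set is in the tray and the job is handed in, at about 40 s of the 112 s allowed; no verdict was reported. The taper, large and small rings each lie flat in their own recess. I lowered each one in small steps until it touched the floor, then let go. The plug went in last, handle up.

**Last checks:**
- **Placing:** the final pictures show all three rings inside their recesses and the plug upright in the taper ring. Its top is within about 2–3 pixels of where a seated plug should be.
- **Left alone:** the bush, sleeve, and the blue and green look-alikes were not touched, and the gripper was clear of everything.

**What was not perfect:**
- **Plug side contact:** while going in, the plug touched the bore wall lightly twice. I recentred it from the moment readings.
- **Plug load on the taper:** in the last small step the gripper briefly pressed with about 3 N beyond the plug's own weight. I backed off until the load was gone before opening, so it was released hanging almost free.
- **Camera disagreement:** the cameras differed by 2–5 mm on some positions. I averaged them, and the recess clearance and the moment readings absorbed the rest.

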